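Set out the kit for the hardness tester check

ROBOT

A 6-joint arm with a two-finger parallel gripper is mounted at the origin on a cart in front of the work surface, level with it; the furniture and walls round the work are solid. World frame = base frame: x ahead of the robot, y to its left, z up, the work surface at z = 0. Lengths are in mm, angles in rad, forces in N, time in s.
With the tool pointing down it reaches from about 325 to 775 mm from the base axis. Payload 5.5 kg.
Tool frame: the origin (TCP) lies on the centre line of the jaws, within the pads' length; the fingertips stand 19 mm ahead of it and the grasp point (between the pads) is the TCP; z points along the fingers, y is the line along which they close (so a half turn about z gives the same grasp; the last joint's range is limited). The gripper opens to 88 mm and grips with 3 to 60 N. Pads are 20 mm wide; open, the fingers measure 115 mm over their backs; the gripper's body (75 mm by 178 mm) begins 61 mm behind the grasp point.
Start: joints at [1.081, 0.091, 1.231, -0, 1.82, -0.057], TCP at [251.655, 544.689, 241.631] pointing down, gripper open.
Joint ranges: [-2.87, 2.87], [-0.86, 2.18], [0.17, 2.46], [-1.51, 4.65], [0.06, 2.69], [-2.65, 2.65]. Speed limits (rad/s): [2.57, 2.57, 3.01, 3.14, 3.14, 3.14].

INTERFACE

Orientations are given as a 3x3 rotation matrix whose columns are the frame's x, y, z axes.
In Python, from cell import env gives the robot as it stands.
- The arm moves only by the shell command python3 -m jog 'ROWS'. ROWS is text: rows parted by semicolons, each of 7 numbers parted by spaces: the finger opening in m, from 0 to 0.0878, then the shift along the tool's x, y, z in m, then the turn, a rotation vector about the tool's x, y, z in rad. In form: gripper tx ty tz wx wy wz; .... A call has 1 to 8 rows; each row is the pose to reach, as a shift and turn from the pose commanded when the call began, along the tool's axes at that moment; what a row does not reach only later rows make up. A row lasts 1/8 s, in which the tool goes at most 62.5 mm and 10.7 degrees, less where a joint would pass 70% of its speed; a pose out of reach is approached as far as the arm can. A call with a gripper value outside its range is refused whole. The fingers move at their own pace and stop on an object; the grip force is fixed at half the most. Time passes only in rows, so rows that repeat a pose let the fingers close. It gives the time, the measured TCP pose, the force, the opening and the grip force at its end, in the units of the state.
- env.state(): the state, without advancing time (a new reading comes with each control period).
- env.camera(name): name is "side" or "top" or "wrist"; returns the picture (420x560x3 uint8, blue, green, red); there is no depth.
- env.camera_params(name): a dict with "fx", "fy", "cx", "cy" (pixels), "world_from_camera" (4x4, takes a point from camera to world coordinates). Camera axes: x right, y down, z forward; pixel columns grow to the right and rows downward; lengths in mm; the calibration is good to about 2 mm. A picture is of the moment at which its call begins: read the wrist's pose just before it. camera_params takes no time and is no camera call; for the wrist camera it gives the pose at the moment of the call.
- env.close_job(): hands the job in; it is judged then, once.
Trained networks look in the newest picture that a camera, given by its name, has taken for a name from the list of things; names that differ only in an ending like _2 or _b are one class to them, and where a whole thing is asked for, a point or a joint stands for the part that bears it (a point fixed in the world has none). Each returns a list of dicts, best first, with "p" (0 to 1); they miss things now and then, are a little off and sometimes report something else, mostly with a low value. They report only what shows in the picture. A call takes as long as a camera call.
- env.regions_of(camera, label): "region" (420x560 bool, what is visible of it) and "bbox" ([left, top, width, height] in pixels, round what is visible of it).
The state is a dict: "time_s": time; "qpos": joint angles; "qd": joint speeds; "joint_torque": joint torques, N m; "tcp_pos": TCP position; "orientation": TCP orientation; "contact_force": force on the tool from outside, world axes, zero at the start; "torque": the same for the moment, N m; "opening": opening from 0.0 (shut) to 1.0 (fully open); "grasp_force": force on a finger pad.
Only numpy, scipy, OpenCV 4.12 (cv2) and the standard library are available. Lean on these libraries where they do the work, as an engineer would, in place of code of your own. Each camera call takes 0.05 s, during which the arm holds its last target. There are 200 camera calls.

TASK

From the things lying together on the bench in front of the hardness tester, set out its check kit on the green mat, where a small grey vice and a brown V-block already stand at the two ends of one row: stand the thick steel test block exactly midway between the vice and the V-block, and lay the thin steel test block centred on top of it. Complete the row with the flat-footed black anvil (round disc below, stem on top) midway between the block and the vice and the big brass weight midway between the block and the V-block; then lay the blue-marked steel bar behind the block (the side away from the robot), centred on it, parallel to the row, with a clear gap of about 30 mm. Leave the small brass weight and the black anvil with the V-shaped top where they are.

Things in the scene. Friction and masses are not known exactly. Their poses are not given: they have to be found in the camera images.
- layout_mat: green rubber cutting mat with a pale 30 mm grid, 220 (its x) x 440 (its y) x 3 mm, fixed to the bench, turned up to 0.3 rad. Origin: centre of its underside, top 3 mm above. The row runs along its y through its centre; its +x points away from the robot, which is 'behind'. Its centre is midway between the vice and the V-block, and the two heavier grid lines cross there.
- vice: small ground grey steel toolmaker's vice, 136 long x 40 wide x 46 mm high, fixed on the mat at one end of the row (either end), 180 mm from the mat's centre. Origin: centre of its underside, on the mat. Its long side (its y) lies across the row, so it takes 40 mm of the row
- v_block: brown V-block, 61 (its x) x 80 (its y) x 70 mm high, fixed on the mat at the other end of the row, 180 mm from the mat's centre, 360 mm from the vice. Origin: centre of its underside, on the mat. Its y lies across the row, so it takes 61 mm of the row
- thick_block: thick plain round steel test block, diameter 49, height 24 mm, about 0.36 kg, loose, standing flat on the bench. Origin: centre of its underside, z up. Take it across its diameter
- thin_block: thin round steel test block with small dents, diameter 50, height 12 mm, about 0.185 kg, loose, lying flat. Origin: centre of its underside, z up. Take it across its diameter
- flat_anvil: black steel anvil for the tester, standing on its round disc (diameter 60, 20 mm high) with a plain stem of 25 mm diameter on top, 40 mm high in all, about 0.28 kg, loose. Origin: centre of its underside, z up. Take it by the stem
- big_weight: big round brass weight, base diameter 56 and 25 mm high, with a knob of 22 mm diameter on top, 40 mm high in all, about 0.41 kg, loose, upright. Origin: centre of its underside, z up. Take it across the base or by the knob
- sample_bar: square steel bar with a blue mark near one end on top, 20 (its x) x 62 (its y) x 20 mm high, about 0.175 kg, loose, lying on the bench. Origin: centre of its underside, y along its length, z up. Take it across its 20 mm width
- small_weight: small brass weight, 34 mm diameter, 34 mm high, loose; stays where it is. Origin: centre of its underside
- vee_anvil: black steel anvil with a V-shaped top, 40 x 40 x 46 mm high, standing on its 25 mm stem, loose; stays where it is. Origin: centre of its underside

How it is judged:
By the outcome, as a careful person would: the job done as asked, in the order asked, and still so for the second after the job is handed in, with the robot touching nothing.
It also fails if it takes over 128 s, if anything falls off the work surface, if the arm or the gripper's body presses on something with over 40 N, if the wrist force passes 120 N, or if a joint passes its speed limit or range.

## Working session

There is one attempt and no reset: what is moved stays moved. The work goes in short steps, Python scripts to look and compute and a shell command to move; the robot and the scene stay as the last step left them, time stands still between calls to the robot, and variables do not carry over. Pictures are saved under pics/ and viewed, at most 17 in all, crops included, and the job is handed in when it is done.

```bash
ls; mkdir -p pics
python3 - <<'E'
from cell import env
import cv2,numpy as np
s=env.state();print(s['time_s'],s['tcp_pos'],np.round(s['orientation'],3).tolist(),s['opening'])
for c in ['top','side']:
    cv2.imwrite(f'pics/{c}0.png',env.camera(c))
    p=env.camera_params(c);print(c,p['fx'],p['fy'],p['cx'],p['cy'],np.round(p['world_from_camera'],3).tolist())
    for n in "layout_mat vice v_block thick_block thin_block flat_anvil big_weight sample_bar small_weight vee_anvil".split():
        print(n,[(round(float(d['p']),2),d['bbox']) for d in env.regions_of(c,n)][:3])
E
```

```text
pics
0.0 [251.55354242 544.42711082 240.51181761] [[-0.908, 0.419, -0.001], [0.419, 0.908, -0.002], [0.0, -0.002, -1.0]] 1.0036356500996888
top 509.7997399097447 509.7997399097447 279.0888037407197 209.15005195630513 [[-0.263, -0.898, 0.354, -186.036], [-0.965, 0.241, -0.106, 192.899], [0.01, -0.37, -0.929, 1773.132], [0.0, 0.0, 0.0, 1.0]]
layout_mat []
vice [(0.77, [155.8, 213.0, 17.8, 35.6])]
v_block [(0.68, [249.9, 186.1, 22.3, 30.4]), (0.57, [338.3, 186.5, 12.7, 13.8]), (0.34, [331.2, 213.6, 7.6, 7.8])]
thick_block [(0.61, [357.5, 210.5, 14.4, 11.9])]
thin_block []
flat_anvil [(0.53, [293.4, 208.7, 16.6, 18.4])]
big_weight [(0.57, [333.9, 186.7, 19.3, 14.4]), (0.56, [356.1, 207.6, 16.3, 14.9])]
sample_bar []
small_weight [(0.39, [329.3, 210.6, 8.5, 10.3])]
vee_anvil [(0.6, [401.6, 169.0, 11.2, 11.2])]
side 461.8829155987778 461.8829155987778 277.64291066393963 197.68895372422787 [[0.978, -0.129, 0.162, 273.695], [-0.207, -0.588, 0.782, -1050.425], [-0.006, -0.798, -0.602, 840.863], [0.0, 0.0, 0.0, 1.0]]
layout_mat [(0.95, [231.6, 129.3, 90.4, 78.3]), (0.32, [282.5, 226.1, 16.7, 19.9])]
vice [(0.65, [239.9, 124.4, 38.4, 17.3])]
v_block [(0.6, [272.3, 167.9, 29.8, 33.1])]
thick_block []
thin_block [(0.65, [296.1, 301.0, 19.9, 19.4])]
flat_anvil [(0.57, [251.7, 214.6, 24.7, 20.6])]
big_weight [(0.73, [292.4, 297.9, 22.0, 23.3]), (0.73, [283.4, 227.4, 16.6, 17.8]), (0.7, [284.7, 254.5, 23.0, 19.3])]
sample_bar [(0.77, [283.5, 227.0, 16.5, 18.9])]
small_weight [(0.59, [254.7, 242.8, 10.3, 13.4])]
vee_anvil [(0.86, [319.0, 331.5, 27.2, 28.7])]
```

Run:
```python
import cv2
a=cv2.imread('pics/top0.png')[140:290,130:430];b=cv2.imread('pics/side0.png')[100:380,190:400]
cv2.imwrite('pics/a.png',cv2.resize(a,(800,400),interpolation=3))
cv2.imwrite('pics/b.png',cv2.resize(b,(450,600),interpolation=3))
```

```text
(no output)
```

View pics/a.png

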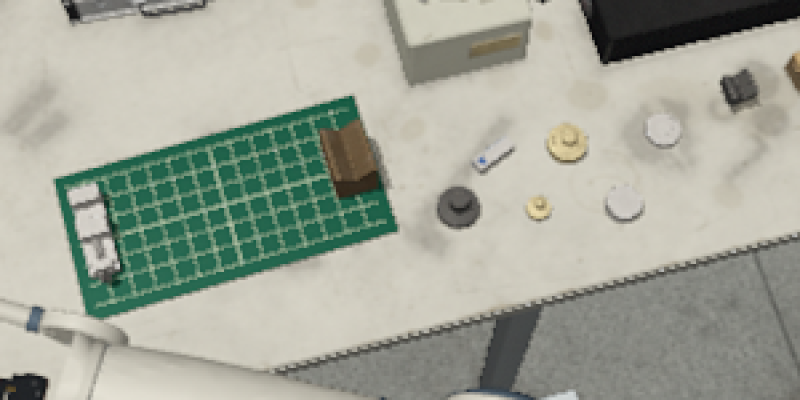

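View pics/b.png

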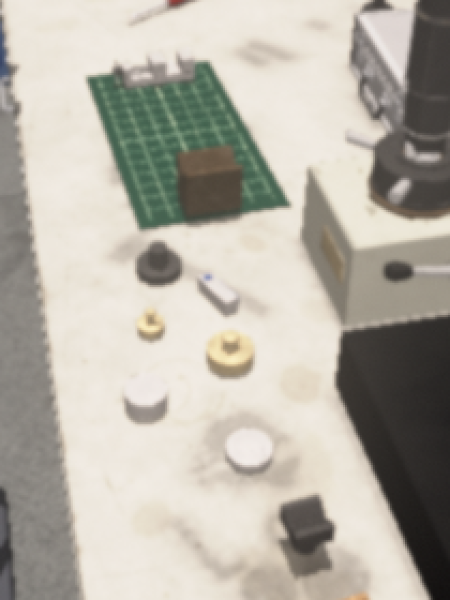

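Top view: the mat spans (56,180), (352,96), (397,230) and (92,316) in the crop, with the vice at left and the V-block at right. The anvil is at (459,207), the bar (493,155), big weight (568,141), small weight (539,208), thick block (624,203), thin block (662,129) and vee anvil (740,88). The side view agrees: the thick block is the taller disc at (146,395) and the thin one is at (249,450).

```bash
cat > h.py <<'E'
from cell import env
import numpy as np,cv2
def ray(p,uv):
    T=np.array(p['world_from_camera']);d=np.array([(uv[0]-p['cx'])/p['fx'],(uv[1]-p['cy'])/p['fy'],1.])
    return T[:3,3],T[:3,:3]@d
def at(p,uv,z):
    o,d=ray(p,uv);return (o+d*(z-o[2])/d[2])
def tri(obs):
    A=[];b=[]
    for p,uv in obs:
        o,d=ray(p,uv);d=d/np.linalg.norm(d);M=np.eye(3)-np.outer(d,d);A.append(M);b.append(M@o)
    A=np.vstack(A);b=np.hstack(b);x=np.linalg.lstsq(A,b,rcond=None)[0]
    return x,np.linalg.norm(A@x-b)
def proj(p,X):
    T=np.linalg.inv(np.array(p['world_from_camera']));c=T[:3,:3]@np.asarray(X)+T[:3,3]
    return np.array([p['fx']*c[0]/c[2]+p['cx'],p['fy']*c[1]/c[2]+p['cy']])
E
python3 - <<'E'
from h import *
t=env.camera_params('top');s=env.camera_params('side')
ta=lambda x,y:(130+(x+.5)/2.6667-.5,140+(y+.5)/2.6667-.5); sb=lambda x,y:(190+(x+.5)/2.143-.5,100+(y+.5)/2.143-.5)
for n,a,b in [('flat stem top',(460,197),(158,247)),('big knob',(569,130),(230,338)),('thick top',(624,200),(146,388)),('thin top',(662,128),(249,447)),('bar',(493,152),(219,288)),('small top',(538,201),(151,315)),('vee',(741,83),(305,510))]:
    x,e=tri([(t,ta(*a)),(s,sb(*b))]);print(n,x.round(),round(e,1))
c=np.array([at(t,ta(*a),3) for a in [(56,180),(352,96),(397,230),(92,316)]]);print(c.round());print(c.mean(0))
c=np.array([at(s,sb(*a),3) for a in [(88,77),(209,62),(290,205),(140,226)]]);print(c.round());print(c.mean(0))
for q in [(472,165),(514,143)]: print(at(t,ta(*q),20).round())
w=env.camera_params('wrist');print(w['fx'],w['cx'],w['cy'],np.round(w['world_from_camera'],3).tolist())
E
```

```text
flat stem top [435. -81.  42.] 1.0
big knob [ 489. -257.   39.] 5.6
thick top [ 379. -301.   26.] 0.5
thin top [ 473. -393.   11.] 0.2
bar [ 498. -149.   18.] 0.9
small top [ 406. -186.   26.] 1.6
vee [ 495. -510.   53.] 0.6
[[620. 452.   3.]
 [639.  19.   3.]
 [425.  10.   3.]
 [413. 439.   3.]]
[524.27325967 230.1396081    3.        ]
[[409. 445.   3.]
 [623. 451.   3.]
 [641.  18.   3.]
 [426.  16.   3.]]
[524.74945127 232.51862347   3.        ]
[ 485. -114.   20.]
[ 502. -181.   20.]
292.7006150545314 276.3018374526586 208.91975201890176 [[0.42, 0.879, 0.225, 190.232], [0.907, -0.407, -0.104, 573.955], [0.0, 0.248, -0.969, 385.255], [0.0, 0.0, 0.0, 1.0]]
```

```bash
cat >> h.py <<'E'
def go(x,y,z,yaw):
    "yaw = world angle of tool y (rad); picks nearest half-turn equivalent not applied"
    s=env.state();R=np.array(s['orientation']);p=np.array(s['tcp_pos'])
    ty=np.array([np.cos(yaw),np.sin(yaw),0]);tz=np.array([0,0,-1.]);tx=np.cross(ty,tz)
    Rt=np.column_stack([tx,ty,tz])
    w=cv2.Rodrigues(R.T@Rt)[0].ravel();d=R.T@(np.array([x,y,z])-p)/1000
    print('go',d.round(4),w.round(3),'| tcp',p.round(1),'yaw',round(float(np.arctan2(R[1,1],R[0,1])),3),'t',round(s['time_s'],2),'q6',np.round(s['qpos'][5],2))
E
python3 -c "
from h import *
go(520,232,200,np.pi/2+.044)"
```

```text
go [-0.3748 -0.1713  0.0416] [ 0.    -0.    -0.477] | tcp [251.7 544.7 241.6] yaw 1.138 t 1.1 q6 -0.06
```

```bash
python3 -m jog '0.0878 -0.375 -0.171 0.042 0 0 -0.477; 0.0878 -0.375 -0.171 0.042 0 0 -0.477; 0.0878 -0.375 -0.171 0.042 0 0 -0.477; 0.0878 -0.375 -0.171 0.042 0 0 -0.477; 0.0878 -0.375 -0.171 0.042 0 0 -0.477; 0.0878 -0.375 -0.171 0.042 0 0 -0.477; 0.0878 -0.375 -0.171 0.042 0 0 -0.477; 0.0878 -0.375 -0.171 0.042 0 0 -0.477'
python3 - <<'E'
from h import *
import json
w=env.camera_params('wrist');im=env.camera('wrist');cv2.imwrite('pics/mat.png',im)
json.dump({k:np.array(v).tolist() for k,v in w.items()},open('mat.json','w'))
s=env.state();print(s['tcp_pos'],s['time_s'])
go(430,-250,180,np.pi/2)
E
```

```text
time_s: 2.1
tcp_pos: [521.8, 229.4, 198.7]
orientation: [[-0.999, -0.039, -0.001], [-0.039, 0.999, -0.001], [0.001, -0.001, -1.0]]
contact_force: [-0.9, -0.7, -0.2]
opening: 0.999
grasp_force: 0.0
[520.86790671 231.04792205 199.19916221] 2.15
go [ 0.1106 -0.4769  0.0193] [-0.    -0.001  0.041] | tcp [520.9 231.  199.2] yaw 1.612 t 2.15 q6 -1.25
```

View pics/mat.png

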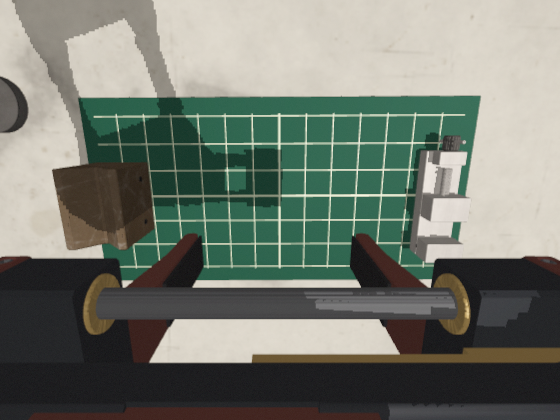

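The mat shows its far corners at (80,97) and (479,96). The heavy grid lines cross near (279,193), with the V-block at left and the vice at right. I'll fit the grid and move on to the objects.

```bash
python3 -m jog '0.0878 0.11 -0.477 0.02 0 0 0.041; 0.0878 0.11 -0.477 0.02 0 0 0.041; 0.0878 0.11 -0.477 0.02 0 0 0.041; 0.0878 0.11 -0.477 0.02 0 0 0.041; 0.0878 0.11 -0.477 0.02 0 0 0.041; 0.0878 0.11 -0.477 0.02 0 0 0.041; 0.0878 0.11 -0.477 0.02 0 0 0.041; 0.0878 0.11 -0.477 0.02 0 0 0.041'
python3 - <<'E'
from h import *
import json
from scipy.optimize import minimize
w=json.load(open('mat.json'));im=cv2.imread('pics/mat.png')
g=cv2.GaussianBlur(im[:,:,2].astype(np.float32),(0,0),1.0); bg=cv2.GaussianBlur(g,(0,0),5); g=g-bg
m=np.array([[i*30,y] for i in range(-1,4) for y in range(-150,151,3)]+[[x,j*30] for j in range(-5,6) for x in range(-30,91,3)],float)
T=np.linalg.inv(np.array(w['world_from_camera']))
def f(v):
    c,s=np.cos(v[2]),np.sin(v[2]);P=np.column_stack([v[0]+c*m[:,0]-s*m[:,1],v[1]+s*m[:,0]+c*m[:,1],np.full(len(m),3.)])
    C=P@T[:3,:3].T+T[:3,3];u=np.float32(w['fx']*C[:,0]/C[:,2]+w['cx']);r=np.float32(w['fy']*C[:,1]/C[:,2]+w['cy'])
    return -float(cv2.remap(g,u,r,cv2.INTER_LINEAR).mean())
print('cross guess',at(w,(279.5,193.5),3))
best=min((minimize(f,[at(w,(279.5,193.5),3)[0]+a,at(w,(279.5,193.5),3)[1]+b,y],method='Nelder-Mead',options=dict(initial_simplex=None)) for a in(-4,0,4) for b in (-4,0,4) for y in(.02,.035,.05)),key=lambda r:r.fun)
print(best.x,best.fun)
w=env.camera_params('wrist');im=env.camera('wrist');cv2.imwrite('pics/obj.png',im)
json.dump({k:np.array(v).tolist() for k,v in w.items()},open('obj.json','w'))
for n in "thick_block thin_block flat_anvil big_weight sample_bar small_weight vee_anvil".split():
    for d in env.regions_of('wrist',n)[:2]:
        r=d['region'];ys,xs=np.nonzero(r);print(n,round(float(d['p']),2),np.round(d['bbox']),xs.mean().round(1),ys.mean().round(1))
go(430,-250,180,np.pi/2)
E
```

```text
time_s: 3.15
tcp_pos: [431.4, -249.9, 180.2]
orientation: [[-1.0, -0.004, 0.001], [-0.004, 1.0, -0.0], [-0.001, -0.0, -1.0]]
contact_force: [0.5, -0.0, 0.0]
opening: 0.998
grasp_force: 0.0
cross guess [521.70904195 234.12236333   3.        ]
[5.23908531e+02 2.33559396e+02 4.25951337e-02] -51.55193328857422
thick_block 0.58 [199. 124.  53.  48.] 225.9 147.4
thin_block 0.65 [127. 209.  49.  45.] 149.5 231.6
thin_block 0.29 [496. 186.  62.  74.] 530.2 220.2
flat_anvil 0.57 [402. 172.  59.  57.] 431.6 199.4
big_weight 0.85 [248. 216.  51.  57.] 272.6 245.1
sample_bar 0.86 [335. 235.  58.  39.] 365.2 252.0
small_weight 0.85 [319. 157.  36.  32.] 335.4 172.6
vee_anvil 0.56 [  0. 240.  66.  16.] 34.2 249.6
go [ 0.0023 -0.0024  0.    ] [-0.     0.001  0.006] | tcp [ 432.3 -247.6  180. ] yaw 1.577 t 3.55 q6 -2.17
```

View pics/obj.png

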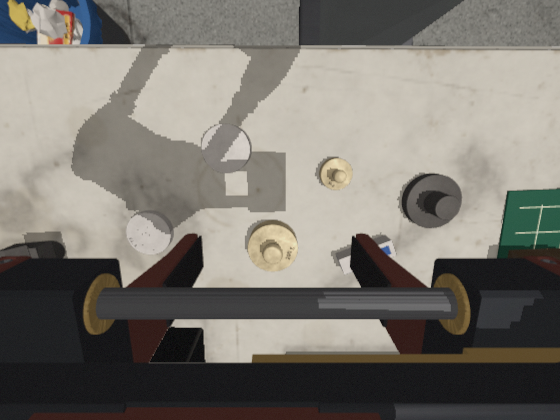

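The view is rotated: image right is +y and image down is +x. Thick block sits at (226,147), thin (150,232, dents visible), big weight (273,246), small (336,172), anvil (432,200), bar (367,252) with its blue mark at +y. I'll fit the positions and hover over the thick block.

```bash
cat >> h.py <<'E'
from scipy.optimize import least_squares
def fitcyl(p,bbox,parts,x0):
    "parts: list of (r,z); solve x,y so projected bbox matches"
    a=np.linspace(0,2*np.pi,60)
    def f(v):
        P=np.vstack([np.column_stack([v[0]+r*np.cos(a),v[1]+r*np.sin(a),np.full(60,z)]) for r,z in parts])
        U=np.array([proj(p,q) for q in P]);l,t=U.min(0);R,b=U.max(0)
        return [l-bbox[0],t-bbox[1],R-bbox[0]-bbox[2],b-bbox[1]-bbox[3]]
    s=least_squares(f,x0[:2]);return s.x,np.round(s.fun,1)
CYL=dict(thick_block=[(24.5,0),(24.5,24)],thin_block=[(25,0),(25,12)],flat_anvil=[(30,0),(30,20),(12.5,40)],big_weight=[(28,0),(28,25),(11,40)],small_weight=[(17,0),(17,24)])
def look(names,pic=None):
    p=env.camera_params('wrist');im=env.camera('wrist')
    if pic: cv2.imwrite(pic,im)
    out={}
    for n in names:
        for d in env.regions_of('wrist',n)[:2]:
            b=np.array(d['bbox'],float);c=at(p,(b[0]+b[2]/2,b[1]+b[3]/2),10)
            if n in CYL: print(n,round(float(d['p']),2),b.round(1),*fitcyl(p,b,CYL[n],c))
            else: print(n,round(float(d['p']),2),b.round(1),c.round(1))
    return p,im
E
python3 - <<'E'
from h import *
import json
w=json.load(open('obj.json'))
for n,b in dict(thick_block=[199,124,53,48],thin_block=[127,209,49,45],flat_anvil=[402,172,59,57],big_weight=[248,216,51,57],small_weight=[319,157,36,32]).items():
    print(n,*fitcyl(w,b,CYL[n],at(w,(b[0]+b[2]/2,b[1]+b[3]/2),10)))
w=json.load(open('mat.json'));o=np.array(w['world_from_camera'])[:3,3]
go(379,-301,125,.043)
E
```

```text
thick_block [ 378.19772976 -301.12654594] [ 1.  -0.9 -1.1  0.9]
thin_block [ 472.43711987 -390.95950474] [ 0.3  0.1 -0.4 -0.1]
flat_anvil [433.91849241 -79.72647658] [-2.8 -0.1  2.6  0.2]
big_weight [ 484.69160874 -251.77206317] [-0.2  1.3  0.2 -1.3]
small_weight [ 403.49323629 -185.07507709] [-0.2 -1.4  0.2  1.4]
go [ 0.0536 -0.0531  0.055 ] [1.000e-03 1.000e-03 1.534e+00] | tcp [ 432.3 -247.6  180. ] yaw 1.577 t 3.55 q6 -2.17
```

```bash
python3 -m jog '0.0878 0.053 -0.053 0.055 0 0 1.534; 0.0878 0.053 -0.053 0.055 0 0 1.534; 0.0878 0.053 -0.053 0.055 0 0 1.534; 0.0878 0.053 -0.053 0.055 0 0 1.534; 0.0878 0.053 -0.053 0.055 0 0 1.534; 0.0878 0.053 -0.053 0.055 0 0 1.534; 0.0878 0.053 -0.053 0.055 0 0 1.534; 0.0878 0.053 -0.053 0.055 0 0 1.534' >/dev/null
python3 -m jog '0.0878 0 0 0 0 0 0.05;0.0878 0 0 0 0 0 0.05'
python3 - <<'E'
from h import *
look(['thick_block'],'pics/c.png')
go(379,-301,22,.043)
E
```

```text
time_s: 4.8
tcp_pos: [379.4, -301.4, 124.9]
orientation: [[-0.027, 1.0, 0.0], [1.0, 0.027, -0.0], [-0.0, 0.0, -1.0]]
contact_force: [0.0, 0.1, 0.0]
opening: 1.002
grasp_force: 0.0
thick_block 0.68 [246.2 178.8  60.5  62.8] [ 379.11554566 -299.09828688] [ 2.   1.8 -2.  -1.9]
go [ 0.0007 -0.0002  0.1028] [ 0.     0.    -0.016] | tcp [ 379.2 -301.7  124.8] yaw 0.027 t 4.9 q6 -0.77
```

View pics/c.png

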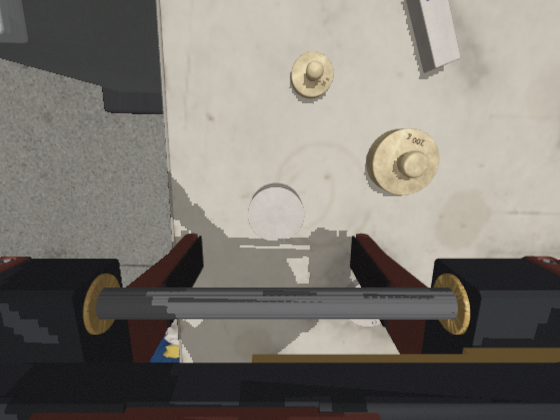

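The thick block lies between the fingers at (276,211). I'll descend and grip it.

```bash
python3 -m jog '0.0878 0.001 0 0.06 0 0 -0.016; 0.0878 0.001 0 0.103 0 0 -0.016; 0.0878 0.001 0 0.103 0 0 -0.016; 0 0.001 0 0.103 0 0 -0.016; 0 0.001 0 0.103 0 0 -0.016; 0 0.001 0 0.103 0 0 -0.016; 0 0.001 0 0.103 0 0 -0.016; 0 0.001 0 0.103 0 0 -0.016'
python3 -m jog '0 0 0 -0.06 0 0 0; 0 0 0 -0.11 0 0 0;0 0 0 -0.11 0 0 0'
python3 -c "
from h import *
go(523.9,233.6,150,.043)"
```

```text
time_s: 5.9
tcp_pos: [378.7, -301.4, 21.7]
orientation: [[-0.04, 0.999, 0.0], [0.999, 0.04, -0.0], [-0.0, 0.0, -1.0]]
contact_force: [-0.6, 0.2, -0.4]
opening: 0.55
grasp_force: 30.0
time_s: 6.28
tcp_pos: [380.2, -302.8, 136.3]
orientation: [[-0.04, 0.999, 0.006], [0.999, 0.04, -0.005], [-0.006, 0.006, -1.0]]
contact_force: [0.8, 0.0, -3.6]
opening: 0.553
grasp_force: 30.0
go [ 0.5302  0.1651 -0.0158] [ 0.006  0.006 -0.003] | tcp [ 380.2 -302.8  136.3] yaw 0.04 t 6.28 q6 -0.78
```

```bash
python3 -m jog '0 0.534 0.167 -0.018 0 0 0; 0 0.534 0.167 -0.018 0 0 0; 0 0.534 0.167 -0.018 0 0 0; 0 0.534 0.167 -0.018 0 0 0; 0 0.534 0.167 -0.018 0 0 0; 0 0.534 0.167 -0.018 0 0 0; 0 0.534 0.167 -0.018 0 0 0; 0 0.534 0.167 -0.018 0 0 0'
python3 -m jog '0 0.534 0.167 -0.018 0 0 0'>/dev/null
python3 -m jog '0 0 0 0 0 0 0;0 0 0 0 0 0 0'
python3 -c "
from h import *
for i in range(3):
  go(523.9,233.1,60,.043);env.camera('wrist')"
```

```text
time_s: 7.28
tcp_pos: [508.0, 183.0, 145.2]
orientation: [[-0.04, 0.999, -0.003], [0.999, 0.04, -0.001], [-0.001, -0.003, -1.0]]
contact_force: [0.5, -1.6, -3.1]
opening: 0.55
grasp_force: 30.0
time_s: 7.65
tcp_pos: [524.0, 241.1, 147.2]
orientation: [[-0.041, 0.999, -0.004], [0.999, 0.041, -0.002], [-0.002, -0.004, -1.0]]
contact_force: [-0.2, -0.2, -3.7]
opening: 0.551
grasp_force: 30.0
go [-0.0078 -0.0001  0.0872] [-0.004  0.002 -0.002] | tcp [524.  241.1 147.2] yaw 0.041 t 7.65 q6 0.33
go [-0.0073 -0.0004  0.088 ] [-0.003  0.001 -0.003] | tcp [524.3 240.5 148. ] yaw 0.04 t 7.7 q6 0.33
go [-0.007  -0.0007  0.0887] [-0.002  0.001 -0.004] | tcp [524.5 240.2 148.7] yaw 0.039 t 7.75 q6 0.33
```

```bash
python3 -m jog '0 -0.007 -0.001 0.05 0 0 -0.003; 0 -0.007 -0.001 0.1 0 0 -0.003; 0 -0.007 -0.001 0.119 0 0 -0.003;0 -0.007 -0.001 0.119 0 0 -0.003;0 -0.007 -0.001 0.119 0 0 -0.003;0 -0.007 -0.001 0.119 0 0 -0.003'
python3 -c "
from h import *
for i in range(3):
  go(523.9,233.1,25,.043);env.camera('wrist')"
```

```text
time_s: 8.55
tcp_pos: [525.6, 234.9, 33.4]
orientation: [[-0.043, 0.999, 0.004], [0.999, 0.043, 0.001], [0.001, 0.004, -1.0]]
contact_force: [-0.1, 0.1, -4.2]
opening: 0.552
grasp_force: 30.0
go [-0.0018 -0.0018  0.0083] [ 0.004 -0.001 -0.   ] | tcp [525.6 234.9  33.4] yaw 0.043 t 8.55 q6 0.32
go [-0.0017 -0.0015  0.0079] [ 0.003 -0.001  0.   ] | tcp [525.3 234.9  32.9] yaw 0.043 t 8.6 q6 0.32
go [-0.0017 -0.0012  0.0074] [ 0.003 -0.001  0.   ] | tcp [525.  234.8  32.4] yaw 0.043 t 8.65 q6 0.32
```

```bash
python3 -m jog '0 -0.0015 0 0.005 0 0 0;0 -0.0015 0 0.005 0 0 0;0 -0.0015 0 0.005 0 0 0;0 -0.0015 0 0.005 0 0 0;0 -0.0015 0 0.005 0 0 0'
python3 -c "
from h import *
for i in range(3):
  go(523.9,233.1,25,.043);env.camera('wrist')
print(env.state()['contact_force'])"
```

```text
time_s: 9.32
tcp_pos: [524.3, 233.0, 25.8]
orientation: [[-0.043, 0.999, 0.0], [0.999, 0.043, 0.0], [0.0, 0.0, -1.0]]
contact_force: [0.4, -0.1, -3.0]
opening: 0.55
grasp_force: 30.0
go [ 0.0001 -0.0004  0.0008] [ 0. -0.  0.] | tcp [524.3 233.   25.8] yaw 0.043 t 9.32 q6 0.32
go [ 0.0001 -0.0004  0.0008] [ 0. -0.  0.] | tcp [524.3 233.   25.8] yaw 0.043 t 9.38 q6 0.32
go [ 0.0001 -0.0004  0.0008] [ 0. -0.  0.] | tcp [524.3 233.   25.8] yaw 0.043 t 9.43 q6 0.32
[ 0.30954048 -0.26686235 -3.43876953]
```

```bash
python3 -m jog '0 0 0 0.001 0 0 0;0 0 0 0.001 0 0 0;0.0878 0 0 0.001 0 0 0;0.0878 0 0 0.001 0 0 0;0.0878 0 0 0.001 0 0 0;0.0878 0 0 0.001 0 0 0;0.0878 0 0 -0.05 0 0 0;0.0878 0 0 -0.1 0 0 0'
python3 -m jog '0.0878 0 0 -0.02 0 0 0;0.0878 0 0 -0.02 0 0 0;0.0878 0 0 -0.02 0 0 0;0.0878 0 0 -0.02 0 0 0'
cat >> h.py <<'E'
def gridfit(p,im,x0):
    "refit mat grid centre/yaw in this picture, all visible lines"
    from scipy.optimize import minimize
    g=cv2.GaussianBlur(im[:,:,2].astype(np.float32),(0,0),1.0);g=np.clip(g-cv2.GaussianBlur(g,(0,0),5),-30,30)
    m=np.array([[i*30,y] for i in range(-3,4) for y in range(-210,211,3)]+[[x,j*30] for j in range(-7,8) for x in range(-90,91,3)],float)
    T=np.linalg.inv(np.array(p['world_from_camera']))
    def f(v):
        c,s=np.cos(v[2]),np.sin(v[2]);P=np.column_stack([v[0]+c*m[:,0]-s*m[:,1],v[1]+s*m[:,0]+c*m[:,1],np.full(len(m),3.)])
        C=P@T[:3,:3].T+T[:3,3];u=np.float32(p['fx']*C[:,0]/C[:,2]+p['cx']);r=np.float32(p['fy']*C[:,1]/C[:,2]+p['cy'])
        return -float(cv2.remap(g,u,r,cv2.INTER_LINEAR)[(r<250)[:]].mean())
    b=min((minimize(f,np.add(x0,[a,c,0]),method='Nelder-Mead') for a in(-3,0,3) for c in(-3,0,3)),key=lambda r:r.fun)
    return b.x,b.fun
E
python3 - <<'E'
from h import *
CYL['thick_block']=[(24.5,3),(24.5,27)]
p,im=look(['thick_block'],'pics/d.png')
print(gridfit(p,im,[523.9,233.6,.0426]))
go(473,-391,150,.043)
E
```

```text
time_s: 10.48
tcp_pos: [523.8, 232.8, 126.3]
orientation: [[-0.043, 0.999, -0.002], [0.999, 0.043, -0.001], [-0.0, -0.002, -1.0]]
contact_force: [1.0, 0.3, 0.7]
opening: 1.0
grasp_force: 0.0
time_s: 10.98
tcp_pos: [523.3, 232.6, 143.1]
orientation: [[-0.043, 0.999, -0.004], [0.999, 0.043, -0.001], [-0.001, -0.004, -1.0]]
contact_force: [-1.1, -0.0, -0.3]
opening: 1.002
grasp_force: 0.0
thick_block 0.74 [247.6 176.9  59.8  58.7] [523.57608559 234.73176361] [ 3.2  1.4 -3.1 -1.5]
(array([5.23466784e+02, 2.33479907e+02, 4.33308114e-02]), np.float64(-23.085556030273438))
go [-0.621  -0.0774 -0.0053] [-0.003  0.001 -0.   ] | tcp [523.7 232.7 144. ] yaw 0.043 t 11.07 q6 0.32
```

View pics/d.png

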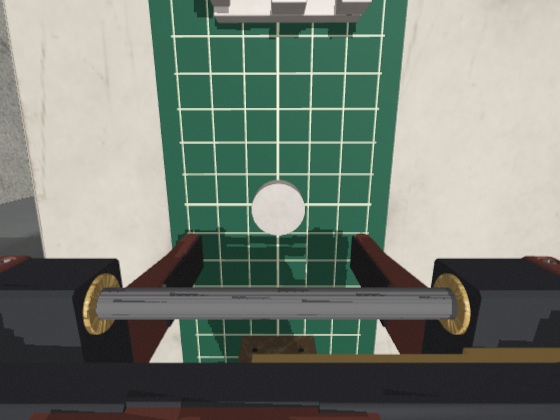

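The block at (278,208) is centred on the heavy cross to within about 1 mm. Next is the thin block.

```bash
python3 -m jog '0.0878 -0.621 -0.077 0 0 0 0;0.0878 -0.621 -0.077 0 0 0 0;0.0878 -0.621 -0.077 0 0 0 0;0.0878 -0.621 -0.077 0 0 0 0;0.0878 -0.621 -0.077 0 0 0 0;0.0878 -0.621 -0.077 0 0 0 0;0.0878 -0.621 -0.077 0 0 0 0;0.0878 -0.621 -0.077 0 0 0 0'
python3 -m jog '0.0878 0 0 0 0 0 0'
python3 -c "
from h import *
go(473,-391,120,.043)"
```

```text
time_s: 12.08
tcp_pos: [483.5, -267.3, 145.2]
orientation: [[-0.043, 0.999, -0.0], [0.999, 0.043, 0.0], [0.0, -0.0, -1.0]]
contact_force: [0.1, 0.2, -0.6]
opening: 0.997
grasp_force: 0.0
time_s: 12.2
tcp_pos: [482.7, -269.1, 144.5]
orientation: [[-0.037, 0.999, -0.002], [0.999, 0.037, 0.0], [0.0, -0.002, -1.0]]
contact_force: [0.9, 0.3, -0.3]
opening: 1.003
grasp_force: 0.0
go [-0.1215 -0.0142  0.0246] [-0.002 -0.    -0.006] | tcp [ 482.7 -269.1  144.5] yaw 0.037 t 12.2 q6 -0.61
```

```bash
python3 -m jog '0.0878 -0.1215 -0.014 0.025 0 0 -0.006;0.0878 -0.1215 -0.014 0.025 0 0 -0.006;0.0878 -0.1215 -0.014 0.025 0 0 -0.006;0.0878 -0.1215 -0.014 0.025 0 0 -0.006;0.0878 -0.1215 -0.014 0.025 0 0 -0.006;0.0878 -0.1215 -0.014 0.025 0 0 -0.006'
python3 - <<'E'
from h import *
p,im=look(['thin_block'],'pics/e.png')
# refine: bright disc
go(473,-391,22,.043);print(proj(p,[473,-391,12]))
E
```

```text
time_s: 12.95
tcp_pos: [476.0, -386.3, 121.6]
orientation: [[-0.051, 0.999, 0.001], [0.999, 0.051, -0.001], [-0.001, 0.001, -1.0]]
contact_force: [0.7, -0.0, -0.2]
opening: 0.996
grasp_force: 0.0
thin_block 0.86 [247.  190.4  55.5  54.1] [ 474.75366882 -392.38944244] [ 0.  -0.8 -0.   0.9]
thin_block 0.54 [262.3   1.4  73.7  89.9] [ 486.89042108 -249.94188658] [ 4.8  7.5 -4.8 -9. ]
go [-0.0041 -0.0031  0.0994] [0.001 0.001 0.007] | tcp [ 475.8 -386.7  121.4] yaw 0.05 t 13.05 q6 -0.79
[272.88670423 217.77776066]
```

View pics/e.png

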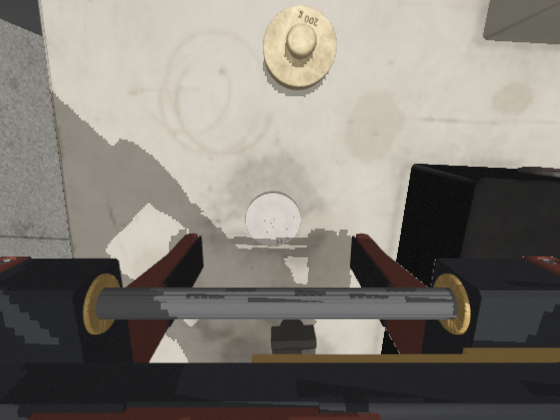

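Thin block at (273,217), and a black case sits to the right from pixel 400 on. I'll check the gripper body's clearance to it before descending.

Run:
```python
from h import *
p=env.camera_params('wrist');t=env.camera_params('top');s=env.camera_params('side')
ta=lambda x,y:(130+(x+.5)/2.6667-.5,140+(y+.5)/2.6667-.5); sb=lambda x,y:(190+(x+.5)/2.143-.5,100+(y+.5)/2.143-.5)
for z in(0,40,80,120): print(z,at(p,(412,165),z).round(),at(p,(397,258),z).round(),at(t,ta(605,62),z).round(),at(s,sb(338,375),z).round(),at(s,sb(340,342),z).round())
im=cv2.imread('pics/e.png')[140:270,380:560];cv2.imwrite('pics/f.png',cv2.convertScaleAbs(cv2.resize(im,None,fx=4,fy=4),alpha=3))
```

```text
0 [ 596. -339.    0.] [ 596. -430.    0.] [ 598. -351.    0.] [ 602. -305.    0.] [ 622. -254.    0.]
40 [ 577. -336.   40.] [ 577. -413.   40.] [ 581. -339.   40.] [ 587. -341.   40.] [ 606. -292.   40.]
80 [ 558. -333.   80.] [ 558. -396.   80.] [ 563. -327.   80.] [ 571. -376.   80.] [ 589. -330.   80.]
120 [ 540. -330.  120.] [ 540. -379.  120.] [ 545. -314.  120.] [ 556. -411.  120.] [ 573. -368.  120.]
```

View pics/f.png

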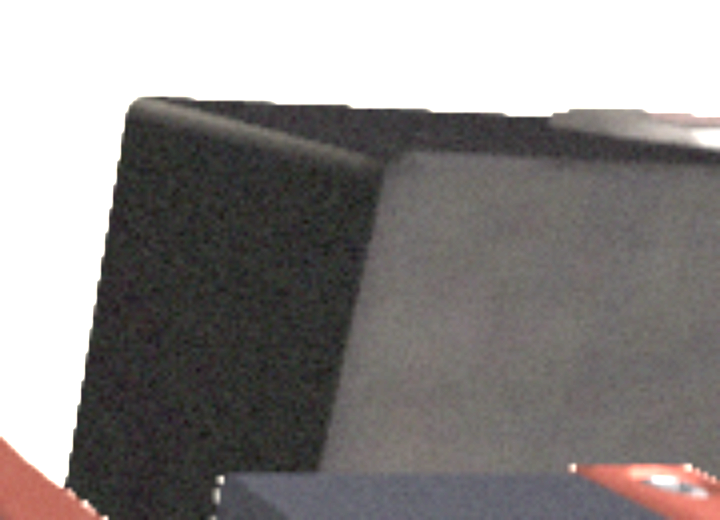

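The case's foot is at x≈596 and the gripper body reaches 563, so it clears. I'll descend.

```bash
python3 -m jog '0.0878 0 0 0.06 0 0 0;0.0878 0 0 0.06 0 0 0;0.0878 0 0 0.06 0 0 0;0.0878 0 0 0.06 0 0 0;0.0878 0 0 0.06 0 0 0;0.0878 0 0 0.06 0 0 0'
python3 -c "
from h import *
go(474.3,-392,22,.043)
look(['thin_block'])"
```

```text
time_s: 13.8
tcp_pos: [475.7, -387.8, 61.8]
orientation: [[-0.049, 0.999, 0.001], [0.999, 0.049, -0.001], [-0.001, 0.001, -1.0]]
contact_force: [0.2, 0.1, 0.5]
opening: 0.997
grasp_force: 0.0
go [-0.0041 -0.0016  0.0398] [0.001 0.001 0.006] | tcp [ 475.7 -387.8   61.8] yaw 0.049 t 13.8 q6 -0.79
thin_block 0.63 [238.2 203.7  69.1  73.1] [ 473.15086812 -393.91703661] [-1.  1.  1. -1.]
```

```bash
python3 -m jog '0.0878 -0.005 -0.001 0.02 0 0 0.006; 0.0878 -0.005 -0.001 0.04 0 0 0.006; 0.0878 -0.005 -0.001 0.04 0 0 0.006; 0.0878 -0.005 -0.001 0.04 0 0 0.006; 0 -0.005 -0.001 0.04 0 0 0.006; 0 -0.005 -0.001 0.04 0 0 0.006; 0 -0.005 -0.001 0.04 0 0 0.006; 0 -0.005 -0.001 0.04 0 0 0.006'
python3 -m jog '0 0 0 0 0 0 0;0 0 0 -0.06 0 0 0; 0 0 0 -0.12 0 0 0;0 0 0 -0.13 0 0 0;0 0 0 -0.13 0 0 0;0 0 0 -0.13 0 0 0'
python3 -c "
from h import *
go(523.6,233.1,150,.043)"
```

```text
time_s: 14.9
tcp_pos: [474.5, -392.4, 20.6]
orientation: [[-0.043, 0.999, -0.0], [0.999, 0.043, 0.0], [0.0, -0.0, -1.0]]
contact_force: [-0.9, -0.4, -0.6]
opening: 0.586
grasp_force: 0.3
time_s: 15.65
tcp_pos: [473.8, -391.8, 147.6]
orientation: [[-0.043, 0.999, -0.003], [0.999, 0.043, 0.003], [0.003, -0.003, -1.0]]
contact_force: [-1.3, -1.1, -2.0]
opening: 0.563
grasp_force: 30.0
go [ 6.221e-01  7.660e-02 -6.000e-04] [-0.003 -0.003 -0.   ] | tcp [ 473.8 -391.8  147.6] yaw 0.043 t 15.65 q6 -0.79
```

```bash
python3 -m jog '0 0.623 0.077 -0.001 0 0 0;0 0.623 0.077 -0.001 0 0 0;0 0.623 0.077 -0.001 0 0 0;0 0.623 0.077 -0.001 0 0 0;0 0.623 0.077 -0.001 0 0 0;0 0.623 0.077 -0.001 0 0 0;0 0.623 0.077 -0.001 0 0 0;0 0.623 0.077 -0.001 0 0 0'>/dev/null
python3 -m jog '0 0 0 0 0 0 0'
python3 -c "
from h import *
go(523.7,234.3,100,.043)"
```

```text
time_s: 16.77
tcp_pos: [513.1, 109.9, 148.8]
orientation: [[-0.049, 0.999, -0.005], [0.999, 0.049, 0.001], [0.001, -0.004, -1.0]]
contact_force: [0.3, -0.5, -0.9]
opening: 0.556
grasp_force: 30.0
go [0.1237 0.0169 0.0488] [-0.004 -0.001  0.006] | tcp [513.1 109.9 148.8] yaw 0.049 t 16.77 q6 0.1
```

```bash
python3 -m jog '0 0.122 0.017 0.02 0 0 0.006;0 0.122 0.017 0.05 0 0 0.006;0 0.122 0.017 0.05 0 0 0.006;0 0.122 0.017 0.05 0 0 0.006;0 0.122 0.017 0.05 0 0 0.006;0 0.122 0.017 0.05 0 0 0.006;0 0.122 0.017 0.05 0 0 0.006'
python3 -c "
from h import *
go(523.7,234.3,55,.043)"
```

```text
time_s: 17.65
tcp_pos: [526.7, 227.8, 102.4]
orientation: [[-0.036, 0.999, 0.001], [0.999, 0.036, 0.0], [0.0, 0.001, -1.0]]
contact_force: [0.3, 0.1, -1.9]
opening: 0.563
grasp_force: 30.0
go [ 0.0066 -0.0029  0.0474] [ 0.001 -0.    -0.007] | tcp [526.7 227.8 102.4] yaw 0.036 t 17.65 q6 0.31
```

```bash
python3 -m jog '0 0.0066 -0.003 0.02 0 0 -0.007;0 0.0066 -0.003 0.045 0 0 -0.007;0 0.0066 -0.003 0.045 0 0 -0.007;0 0.0066 -0.003 0.045 0 0 -0.007;0 0.0066 -0.003 0.045 0 0 -0.007;0 0.0066 -0.003 0.045 0 0 -0.007'
python3 -c "
from h import *
go(523.7,234.3,48,.043)"
```

```text
time_s: 18.4
tcp_pos: [523.5, 235.2, 57.5]
orientation: [[-0.044, 0.999, 0.002], [0.999, 0.044, 0.001], [0.0, 0.002, -1.0]]
contact_force: [0.1, -0.5, -2.1]
opening: 0.558
grasp_force: 30.0
go [-0.0009  0.0001  0.0095] [ 0.002 -0.     0.001] | tcp [523.5 235.2  57.5] yaw 0.044 t 18.4 q6 0.32
```

```bash
python3 -m jog '0 -0.0008 0 0.0085 0 0 0;0 -0.0008 0 0.0085 0 0 0;0 -0.0008 0 0.0085 0 0 0;0 -0.0008 0 0.0085 0 0 0;0 -0.0008 0 0.0085 0 0 0'
python3 -c "
from h import *
go(523.7,234.3,48,.043)"
```

```text
time_s: 19.02
tcp_pos: [523.0, 234.2, 47.9]
orientation: [[-0.044, 0.999, -0.0], [0.999, 0.044, -0.0], [-0.0, -0.0, -1.0]]
contact_force: [-0.1, -0.2, -1.6]
opening: 0.557
grasp_force: 30.0
go [ 0.      0.0007 -0.0001] [-0.     0.     0.001] | tcp [523.  234.2  47.9] yaw 0.044 t 19.02 q6 0.32
```

```bash
python3 -m jog '0 0 0.0005 0.001 0 0 0;0 0 0.0005 0.001 0 0 0;0 0 0.0005 0.001 0 0 0'
python3 -c "
from h import *
for i in range(3): print(env.state()['contact_force'],env.state()['tcp_pos']);env.camera('wrist')"
```

```text
time_s: 19.4
tcp_pos: [523.6, 234.3, 47.4]
orientation: [[-0.044, 0.999, 0.0], [0.999, 0.044, 0.0], [0.0, 0.0, -1.0]]
contact_force: [-2.7, -0.2, 1.9]
opening: 0.56
grasp_force: 30.0
[-2.71310364 -0.22488299  1.88281703] [523.63435103 234.31400702  47.43338067]
[-1.12432892 -0.55969417  3.27873955] [523.63645036 234.32665251  47.41331537]
[-2.40560483 -0.6214335   2.77880099] [523.65630151 234.32262488  47.39289165]
```

```bash
python3 -m jog '0.0878 0 0 0 0 0 0;0.0878 0 0 0 0 0 0;0.0878 0 0 0 0 0 0;0.0878 0 0 0 0 0 0;0.0878 0 0 -0.05 0 0 0;0.0878 0 0 -0.09 0 0 0;0.0878 0 0 -0.09 0 0 0;0.0878 0 0 -0.09 0 0 0'
python3 - <<'E'
from h import *
CYL['thick_block']=[(24.5,3),(24.5,27)];CYL['thin_block']=[(25,27),(25,39)]
p,im=look(['thick_block','thin_block'],'pics/g.png')
print(gridfit(p,im,[523.9,233.6,.0426]),proj(p,[523.6,234,39]))
cv2.imwrite('pics/gc.png',cv2.resize(im[130:270,180:380],None,fx=4,fy=4,interpolation=2))
go(434,-80,150,.043)
E
```

```text
time_s: 20.55
tcp_pos: [523.3, 234.2, 136.2]
orientation: [[-0.044, 0.999, -0.001], [0.999, 0.044, -0.0], [-0.0, -0.001, -1.0]]
contact_force: [-0.8, -0.9, -1.3]
opening: 1.0
grasp_force: 0.0
thick_block 0.52 [285.7 184.9   9.4   2.9] [534.26123145 256.63199162] [-23.3 -26.6  23.3  27.9]
thin_block 0.79 [247.4 186.9  62.6  58.3] [524.99467202 233.12075353] [ 2.1 -0.2 -2.1  0.1]
thin_block 0.31 [239.4 337.8  74.7  23.8] [529.33064014  95.4218217 ] [ 11.6 -13.8 -11.6  13.9]
(array([5.23601324e+02, 2.33218045e+02, 4.35574545e-02]), np.float64(-22.812742233276367)) [277.11906878 216.89153943]
go [-0.3098 -0.1026 -0.0144] [-0.003  0.001  0.001] | tcp [522.8 234.  134.9] yaw 0.044 t 20.7 q6 0.32
```

View pics/gc.png

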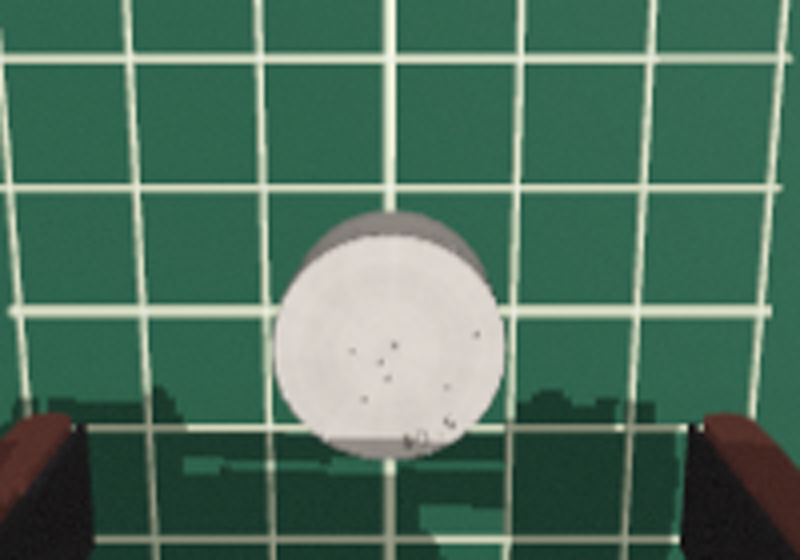

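Thin block's centre is at (277.5,216.7) against a projected (277.1,216.9), so it is centred on the stack. Next, the flat anvil.

```bash
python3 -m jog '0.0878 -0.31 -0.103 -0.014 0 0 0;0.0878 -0.31 -0.103 -0.014 0 0 0;0.0878 -0.31 -0.103 -0.014 0 0 0;0.0878 -0.31 -0.103 -0.014 0 0 0;0.0878 -0.31 -0.103 -0.014 0 0 0;0.0878 -0.31 -0.103 -0.014 0 0 0;0.0878 -0.31 -0.103 -0.014 0 0 0;0.0878 -0.31 -0.103 -0.014 0 0 0'
python3 -m jog '0.0878 0 0 0.02 0 0 0;0.0878 0 0 0.02 0 0 0;0.0878 0 0 0.02 0 0 0'
python3 - <<'E'
from h import *
p,im=look(['flat_anvil'],'pics/h.png')
cv2.imwrite('pics/hc.png',cv2.resize(im[130:270,180:380],None,fx=4,fy=4,interpolation=2))
go(434,-80,42,.043);print(proj(p,[434,-80,40]),proj(p,[434,-80,20]))
E
```

```text
time_s: 21.7
tcp_pos: [434.6, -78.7, 150.5]
orientation: [[-0.045, 0.999, -0.001], [0.999, 0.045, 0.001], [0.001, -0.001, -1.0]]
contact_force: [-0.1, -0.2, -0.3]
opening: 0.999
grasp_force: 0.0
time_s: 22.08
tcp_pos: [434.2, -79.4, 130.4]
orientation: [[-0.045, 0.999, -0.001], [0.999, 0.045, 0.0], [0.0, -0.001, -1.0]]
contact_force: [-0.1, 0.4, 0.6]
opening: 1.001
grasp_force: 0.0
flat_anvil 0.81 [244.8 176.2  63.8  63.8] [433.99294401 -77.40375406] [-1.5 -1.9  1.5  2.1]
go [-0.0002 -0.0005  0.0892] [0.    0.    0.002] | tcp [434.5 -79.8 131.2] yaw 0.045 t 22.18 q6 -0.3
[276.59056413 219.68327454] [276.57469827 213.41010298]
```

View pics/hc.png

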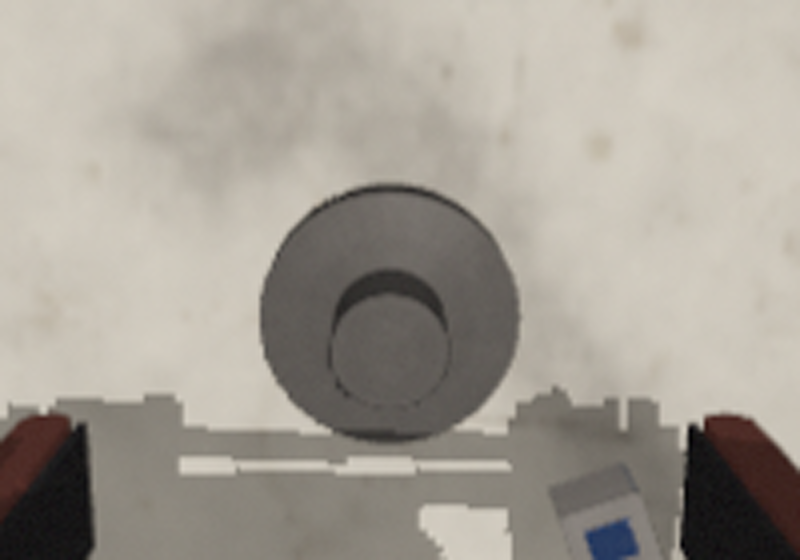

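The anvil's stem top is at (277.5,217.5), putting its centre near (434.5,-77.7). The bar shows at lower right, clear of the pads.

```bash
python3 -m jog '0.05 0.002 0 0.04 0 0 0;0.05 0.002 0 0.08 0 0 0;0.05 0.002 0 0.088 0 0 0;0.05 0.002 0 0.088 0 0 0;0.05 0.002 0 0.088 0 0 0;0.05 0.002 0 0.088 0 0 0'
python3 -c "
from h import *
go(434.5,-77.7,41.5,.043)"
```

```text
time_s: 22.92
tcp_pos: [435.2, -78.2, 44.7]
orientation: [[-0.044, 0.999, 0.003], [0.999, 0.044, -0.001], [-0.001, 0.003, -1.0]]
contact_force: [-0.2, -0.6, 0.4]
opening: 0.57
grasp_force: 0.0
go [ 0.0006 -0.0006  0.0032] [0.003 0.001 0.001] | tcp [435.2 -78.2  44.7] yaw 0.044 t 22.93 q6 -0.3
```

```bash
python3 -m jog '0.05 0 0 0.002 0 0 0;0.05 0 0 0.002 0 0 0;0 0 0 0.002 0 0 0;0 0 0 0.002 0 0 0;0 0 0 0.002 0 0 0;0 0 0 0.002 0 0 0;0 0 0 0.002 0 0 0;0 0 0 0.002 0 0 0'
python3 -m jog '0 0 0 -0.06 0 0 0; 0 0 0 -0.12 0 0 0;0 0 0 -0.12 0 0 0;0 0 0 -0.12 0 0 0'
python3 -c "
from h import *
go(519.8,323,160,.043)"
```

```text
time_s: 23.92
tcp_pos: [434.2, -78.0, 41.0]
orientation: [[-0.044, 0.999, 0.0], [0.999, 0.044, 0.0], [0.0, 0.0, -1.0]]
contact_force: [0.0, 0.2, -0.1]
opening: 0.272
grasp_force: 30.0
time_s: 24.42
tcp_pos: [433.8, -77.9, 159.7]
orientation: [[-0.044, 0.999, -0.002], [0.999, 0.044, 0.0], [0.0, -0.002, -1.0]]
contact_force: [-0.9, -0.8, -3.4]
opening: 0.272
grasp_force: 30.0
go [ 3.967e-01  1.036e-01 -3.000e-04] [-0.002 -0.     0.001] | tcp [433.8 -77.9 159.7] yaw 0.044 t 24.43 q6 -0.3
```

```bash
python3 -m jog '0 0.397 0.104 0 0 0 0;0 0.397 0.104 0 0 0 0;0 0.397 0.104 0 0 0 0;0 0.397 0.104 0 0 0 0;0 0.397 0.104 0 0 0 0;0 0.397 0.104 0 0 0 0;0 0.397 0.104 0 0 0 0;0 0.397 0.104 0 0 0 0'>/dev/null
python3 -m jog '0 0 0 0.03 0 0 0;0 0 0 0.06 0 0 0;0 0 0 0.06 0 0 0;0 0 0 0.06 0 0 0'
python3 -c "
from h import *
go(519.8,323,52,.043)"
```

```text
time_s: 25.92
tcp_pos: [520.7, 322.5, 101.3]
orientation: [[-0.043, 0.999, -0.0], [0.999, 0.043, -0.0], [-0.0, -0.0, -1.0]]
contact_force: [0.4, 0.9, -1.1]
opening: 0.27
grasp_force: 30.0
go [ 0.0006 -0.0009  0.0493] [-0.  0.  0.] | tcp [520.7 322.5 101.3] yaw 0.043 t 25.93 q6 0.46
```

```bash
python3 -m jog '0 0.0005 -0.001 0.03 0 0 0;0 0.0005 -0.001 0.049 0 0 0;0 0.0005 -0.001 0.049 0 0 0;0 0.0005 -0.001 0.049 0 0 0;0 0.0005 -0.001 0.049 0 0 0;0 0.0005 -0.001 0.049 0 0 0'
python3 -c "
from h import *
go(519.8,323,44,.043)"
```

```text
time_s: 26.68
tcp_pos: [520.0, 323.9, 53.0]
orientation: [[-0.044, 0.999, 0.001], [0.999, 0.044, 0.001], [0.001, 0.001, -1.0]]
contact_force: [0.1, -0.8, -2.4]
opening: 0.268
grasp_force: 30.0
go [-0.0009 -0.0003  0.009 ] [ 0.001 -0.001  0.001] | tcp [520.  323.9  53. ] yaw 0.044 t 26.68 q6 0.46
```

```bash
python3 -m jog '0 -0.0005 0 0.0085 0 0 0;0 -0.0005 0 0.0085 0 0 0;0 -0.0005 0 0.0085 0 0 0;0 -0.0005 0 0.0085 0 0 0;0 -0.0005 0 0.0085 0 0 0;0 -0.0005 0 0.0085 0 0 0'
python3 -c "
from h import *
env.camera('wrist')
go(519.8,323,44,.043);print(env.state()['contact_force'])"
```

```text
time_s: 27.42
tcp_pos: [519.5, 323.1, 43.3]
orientation: [[-0.044, 0.999, -0.0], [0.999, 0.044, -0.0], [-0.0, -0.0, -1.0]]
contact_force: [0.3, 0.2, -2.5]
opening: 0.27
grasp_force: 30.0
go [-0.0001  0.0003 -0.0006] [-0.     0.     0.001] | tcp [519.5 323.1  43.4] yaw 0.044 t 27.48 q6 0.46
[-0.17267464  0.60357543 -3.46843206]
```

```bash
python3 -m jog '0 0 0 0.001 0 0 0;0 0 0 0.001 0 0 0;0 0 0 0.001 0 0 0'|grep -E 'tcp|force'
python3 -m jog '0.06 0 0 0 0 0 0;0.06 0 0 0 0 0 0;0.06 0 0 0 0 0 0;0.06 0 0 0 0 0 0;0.0878 0 0 -0.05 0 0 0;0.0878 0 0 -0.1 0 0 0;0.0878 0 0 -0.1 0 0 0;0.0878 0 0 -0.1 0 0 0'
python3 - <<'E'
from h import *
CYL['flat_anvil']=[(30,3),(30,23),(12.5,43)]
p,im=look(['flat_anvil'],'pics/i.png')
print(gridfit(p,im,[523.7,233.4,.0433]),proj(p,[519.8,323.3,43]),proj(p,[519.8,323.3,23]))
cv2.imwrite('pics/ic.png',cv2.resize(im[130:270,180:380],None,fx=4,fy=4,interpolation=2))
go(486,-253,150,.043)
E
```

```text
tcp_pos: [519.6, 323.2, 43.1]
contact_force: [-4.5, -1.1, 4.0]
grasp_force: 30.0
time_s: 28.85
tcp_pos: [519.6, 323.1, 142.1]
orientation: [[-0.044, 0.999, -0.0], [0.999, 0.044, -0.0], [-0.0, -0.0, -1.0]]
contact_force: [0.5, -0.4, -0.1]
opening: 1.0
grasp_force: 0.0
flat_anvil 0.69 [246.1 174.7  62.4  62.5] [520.06402342 325.02449983] [-1.2 -1.5  1.2  1.7]
(array([5.23500436e+02, 2.33468498e+02, 4.39842234e-02]), np.float64(-18.573209762573242)) [276.9967756  215.93072676] [276.93341965 210.10315869]
go [-0.5738 -0.0582 -0.0086] [-0.003  0.002  0.001] | tcp [518.9 322.7 140.4] yaw 0.044 t 28.95 q6 0.46
```

View pics/ic.png

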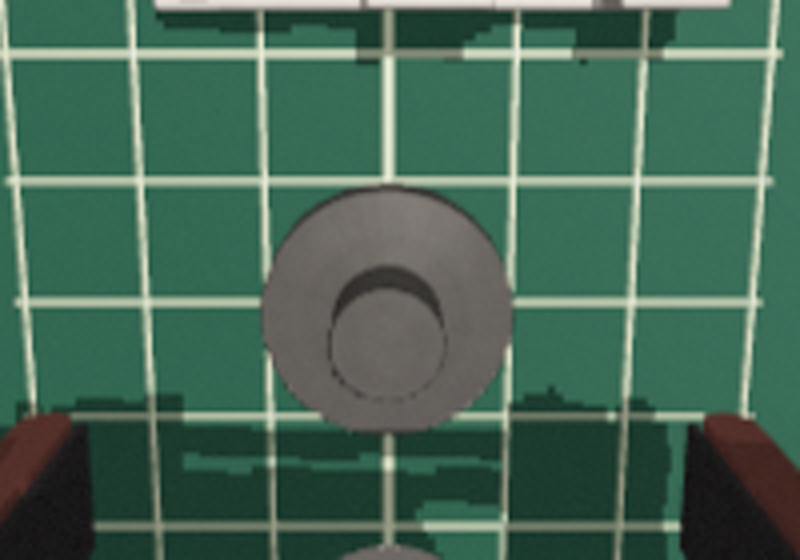

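The anvil's stem top is at (276.75,216) against a predicted (277,216), within about 1 mm of its place. Now the big weight.

```bash
python3 -m jog '0.0878 -0.574 -0.058 -0.008 0 0 0;0.0878 -0.574 -0.058 -0.008 0 0 0;0.0878 -0.574 -0.058 -0.008 0 0 0;0.0878 -0.574 -0.058 -0.008 0 0 0;0.0878 -0.574 -0.058 -0.008 0 0 0;0.0878 -0.574 -0.058 -0.008 0 0 0;0.0878 -0.574 -0.058 -0.008 0 0 0;0.0878 -0.574 -0.058 -0.008 0 0 0' >/dev/null
python3 -m jog '0.0878 0 0 0 0 0 0'|grep tcp
python3 -c "
from h import *
go(486,-252,130,.043)"
```

```text
tcp_pos: [489.8, -179.6, 147.4]
go [-0.0722 -0.0065  0.0174] [-0.003 -0.    -0.005] | tcp [ 489.8 -179.6  147.4] yaw 0.038 t 30.07 q6 -0.45
```

```bash
python3 -m jog '0.0878 -0.072 -0.006 0.017 0 0 -0.005;0.0878 -0.072 -0.006 0.017 0 0 -0.005;0.0878 -0.072 -0.006 0.017 0 0 -0.005;0.0878 -0.072 -0.006 0.017 0 0 -0.005;0.0878 -0.072 -0.006 0.017 0 0 -0.005;0.0878 -0.072 -0.006 0.017 0 0 -0.005;0.0878 -0.072 -0.006 0.017 0 0 -0.005'|grep tcp
python3 - <<'E'
from h import *
p,im=look(['big_weight'],'pics/j.png')
go(486,-252,22,.043);print(proj(p,[486,-252,40]),proj(p,[486,-252,25]))
cv2.imwrite('pics/jc.png',cv2.resize(im[130:270,180:380],None,fx=4,fy=4,interpolation=2))
E
```

```text
tcp_pos: [488.7, -247.8, 132.7]
big_weight 0.97 [244.8 182.2  59.9  66.1] [ 487.20358191 -252.4187147 ] [-1.4  0.6  1.4 -0.6]
go [-0.0038 -0.0028  0.1106] [0.    0.    0.006] | tcp [ 488.6 -248.1  132.6] yaw 0.049 t 31.05 q6 -0.58
[273.28229699 222.80097343] [273.43019707 217.88053764]
```

View pics/jc.png

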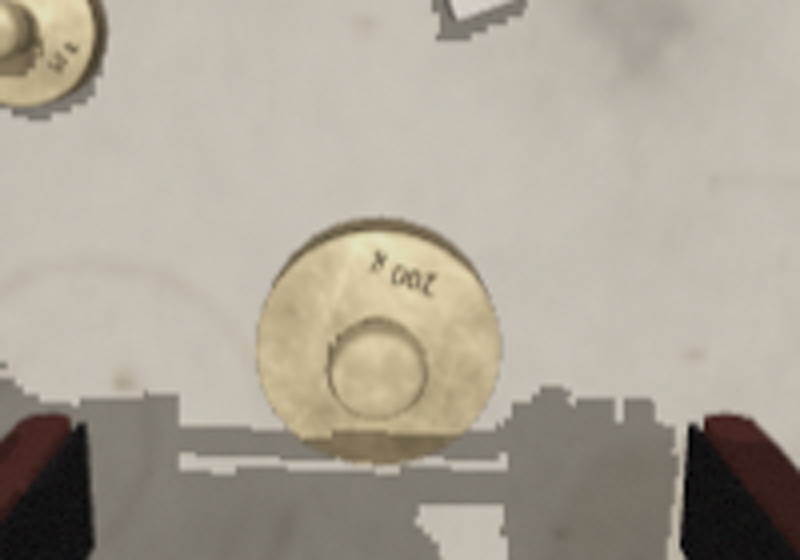

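Run:
```python
from h import *
t=env.camera_params('top');ta=lambda x,y:(130+(x+.5)/2.6667-.5,140+(y+.5)/2.6667-.5)
print(at(t,ta(412,82),0),at(t,ta(530,52),0),at(t,ta(605,62),0))
go(487,-251.5,22,.043)
```

```text
[639.90962661 -70.65425139   0.        ] [ 642.31751924 -250.34651918    0.        ] [ 598.48287972 -351.31835965    0.        ]
go [-0.0033 -0.0017  0.1106] [0.    0.    0.006] | tcp [ 488.6 -248.1  132.6] yaw 0.049 t 31.05 q6 -0.58
```

```bash
python3 -m jog '0.0878 -0.003 -0.0015 0.05 0 0 0.006;0.0878 -0.003 -0.0015 0.065 0 0 0.006;0.0878 -0.003 -0.0015 0.065 0 0 0.006;0.0878 -0.003 -0.0015 0.065 0 0 0.006;0.0878 -0.003 -0.0015 0.065 0 0 0.006'|grep tcp
python3 -c "
from h import *
go(487,-251.5,22,.043)
look(['big_weight'])"
```

```text
tcp_pos: [488.0, -251.7, 69.3]
go [ 0.0003 -0.0011  0.0473] [0.002 0.002 0.   ] | tcp [ 488.  -251.7   69.3] yaw 0.043 t 31.68 q6 -0.58
big_weight 0.59 [233.2 192.9  80.9  82. ] [ 485.95846969 -252.57096198] [-0.7 -1.4  0.7  1.5]
```

```bash
python3 -m jog '0.0878 0 -0.001 0.03 0 0 0;0.0878 0 -0.001 0.045 0 0 0;0.0878 0 -0.001 0.045 0 0 0;0.0878 0 -0.001 0.045 0 0 0;0 0 -0.001 0.045 0 0 0;0 0 -0.001 0.045 0 0 0;0 0 -0.001 0.045 0 0 0;0 0 -0.001 0.045 0 0 0'
python3 -m jog '0 0 0 0 0 0 0;0 0 0 -0.06 0 0 0; 0 0 0 -0.12 0 0 0;0 0 0 -0.14 0 0 0;0 0 0 -0.14 0 0 0;0 0 0 -0.14 0 0 0'
python3 -c "
from h import *
go(527.6,143.5,162,.043)"
```

```text
time_s: 32.78
tcp_pos: [486.3, -251.3, 22.6]
orientation: [[-0.043, 0.999, 0.0], [0.999, 0.043, -0.0], [-0.0, 0.0, -1.0]]
contact_force: [0.9, -0.2, -0.7]
opening: 0.608
grasp_force: 30.0
time_s: 33.52
tcp_pos: [485.1, -250.7, 158.9]
orientation: [[-0.043, 0.999, -0.005], [0.999, 0.043, 0.003], [0.003, -0.004, -1.0]]
contact_force: [-0.4, 0.6, -4.7]
opening: 0.612
grasp_force: 29.9
go [ 0.392   0.0594 -0.0022] [-0.004 -0.003 -0.   ] | tcp [ 485.1 -250.7  158.9] yaw 0.043 t 33.52 q6 -0.58
```

```bash
python3 -m jog '0 0.392 0.059 -0.002 0 0 0;0 0.392 0.059 -0.002 0 0 0;0 0.392 0.059 -0.002 0 0 0;0 0.392 0.059 -0.002 0 0 0;0 0.392 0.059 -0.002 0 0 0;0 0.392 0.059 -0.002 0 0 0;0 0.392 0.059 -0.002 0 0 0;0 0.392 0.059 -0.002 0 0 0'>/dev/null
python3 -m jog '0 0 0 0 0 0 0;0 0 0 0.04 0 0 0;0 0 0 0.06 0 0 0;0 0 0 0.06 0 0 0;0 0 0 0.06 0 0 0'|grep tcp
python3 -c "
from h import *
go(527.6,143.7,35,.043)"
```

```text
tcp_pos: [528.8, 142.5, 105.7]
go [ 0.0012 -0.0013  0.0707] [ 0.002 -0.    -0.001] | tcp [528.8 142.5 105.7] yaw 0.042 t 35.15 q6 0.16
```

```bash
python3 -m jog '0 0.001 -0.0005 0.04 0 0 0;0 0.001 -0.0005 0.07 0 0 0;0 0.001 -0.0005 0.07 0 0 0;0 0.001 -0.0005 0.07 0 0 0;0 0.001 -0.0005 0.07 0 0 0;0 0.001 -0.0005 0.07 0 0 0;0 0.001 -0.0005 0.07 0 0 0'|grep tcp
python3 -c "
from h import *
go(527.6,143.7,25.4,.043)"
```

```text
tcp_pos: [528.0, 143.9, 35.1]
go [-0.0002 -0.0004  0.0097] [ 0.001 -0.     0.   ] | tcp [528.  143.9  35.1] yaw 0.043 t 36.02 q6 0.16
```

```bash
python3 -m jog '0 0 0 0.0085 0 0 0;0 0 0 0.0085 0 0 0;0 0 0 0.0085 0 0 0;0 0 0 0.0085 0 0 0;0 0 0 0.0085 0 0 0;0 0 0 0.0085 0 0 0'|grep -E 'tcp|force'
python3 -m jog '0 0 0 0.001 0 0 0;0 0 0 0.001 0 0 0;0 0 0 0.001 0 0 0'|grep -E 'tcp|force'
```

```text
tcp_pos: [527.7, 143.9, 25.9]
contact_force: [-0.4, -0.9, -4.1]
grasp_force: 29.9
tcp_pos: [527.8, 143.9, 25.3]
contact_force: [-2.1, 0.1, -0.5]
grasp_force: 29.9
```

Contact made; I'll release, rise and check.

```bash
python3 -m jog '0.0878 0 0 0 0 0 0;0.0878 0 0 0 0 0 0;0.0878 0 0 0 0 0 0;0.0878 0 0 0 0 0 0;0.0878 0 0 -0.05 0 0 0;0.0878 0 0 -0.1 0 0 0;0.0878 0 0 -0.115 0 0 0;0.0878 0 0 -0.115 0 0 0'|grep -E 'tcp|opening'
python3 - <<'E'
from h import *
CYL['big_weight']=[(28,3),(28,28),(11,43)]
p,im=look(['big_weight'],'pics/k.png')
print(gridfit(p,im,[523.7,233.4,.0433]),proj(p,[527.6,143.5,43]),proj(p,[527.6,143.5,28]))
cv2.imwrite('pics/kc.png',cv2.resize(im[130:270,180:380],None,fx=4,fy=4,interpolation=2))
go(495,-148,150,.25)
E
```

```text
tcp_pos: [528.2, 144.0, 140.7]
opening: 1.002
big_weight 0.83 [243.8 180.5  61.6  63.6] [526.6701702  140.97304421] [-0.  -0.1  0.   0.1]
(array([5.23649660e+02, 2.33381923e+02, 4.33984470e-02]), np.float64(-16.437570571899414)) [275.76625418 217.11452625] [275.74921629 212.58677814]
go [-0.2901 -0.0445 -0.0119] [-0.003  0.    -0.207] | tcp [527.  143.7 137.8] yaw 0.043 t 38.25 q6 0.16
```

View pics/kc.png

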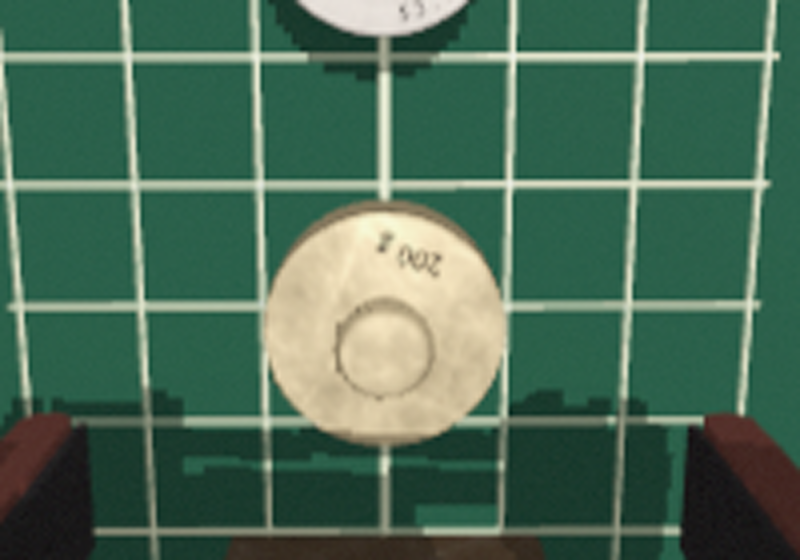

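The knob is at (276,217) against a predicted (275.8,217.1), so the weight is on its spot. Now the bar.

```bash
python3 -m jog '0.0878 -0.29 -0.045 -0.012 0 0 -0.207;0.0878 -0.29 -0.045 -0.012 0 0 -0.207;0.0878 -0.29 -0.045 -0.012 0 0 -0.207;0.0878 -0.29 -0.045 -0.012 0 0 -0.207;0.0878 -0.29 -0.045 -0.012 0 0 -0.207;0.0878 -0.29 -0.045 -0.012 0 0 -0.207;0.0878 -0.29 -0.045 -0.012 0 0 -0.207;0.0878 -0.29 -0.045 -0.012 0 0 -0.207'|grep tcp
python3 -m jog '0.0878 0 0 0.03 0 0 0;0.0878 0 0 0.03 0 0 0;0.0878 0 0 0.03 0 0 0;0.0878 0 0 0.03 0 0 0'|grep tcp
python3 - <<'E'
from h import *
p,im=look(['sample_bar'],'pics/l.png')
r=env.regions_of('wrist','sample_bar')[0]['region'].astype(np.uint8)
c=max(cv2.findContours(r,0,2)[0],key=cv2.contourArea)[:,0,:].astype(float)
W=np.array([at(p,q,20)[:2] for q in c],np.float32);(x,y),wh,a=cv2.minAreaRect(W);print('rect@20',x,y,wh,a)
from scipy.spatial import ConvexHull
def f(v):
    cc,s=np.cos(v[2]),np.sin(v[2]);P=np.array([[v[0]+cc*i*10-s*j*31,v[1]+s*i*10+cc*j*31,z] for i in(-1,1) for j in(-1,1) for z in(0,20)])
    U=np.array([proj(p,q) for q in P],np.float32);h=cv2.convexHull(U)
    return [cv2.pointPolygonTest(h,(float(q[0]),float(q[1])),True) for q in c]
s=least_squares(f,[x,y,.25],loss='soft_l1');print(s.x,np.abs(s.fun).mean())
cv2.imwrite('pics/lc.png',cv2.resize(im[130:270,180:380],None,fx=4,fy=4,interpolation=2))
go(s.x[0],s.x[1],23,s.x[2])
E
```

```text
tcp_pos: [495.2, -146.4, 151.0]
tcp_pos: [495.8, -147.7, 123.3]
sample_bar 0.65 [261.3 174.7  31.4  73.6] [ 496.4 -147.2   10. ]
rect@20 496.192138671875 -145.45143127441406 (20.618059158325195, 65.42754364013672) 22.7772159576416
[ 4.95799684e+02 -1.45878623e+02  2.50000000e-01] 2.237752119800454
go [0.002  0.0006 0.0998] [0.001 0.001 0.   ] | tcp [ 495.6 -147.9  122.8] yaw 0.25 t 39.9 q6 -0.61
```

View pics/lc.png

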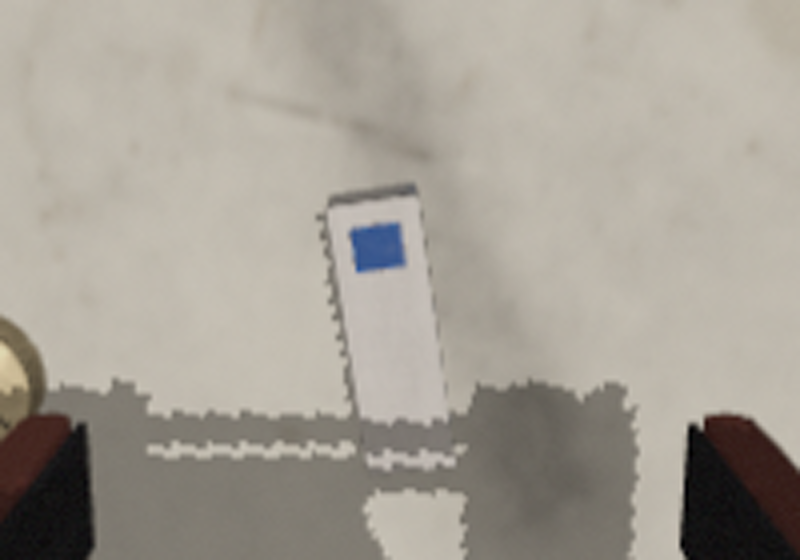

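The bar's edges lean about 7.5° from the tool axis, so its yaw is about 0.39. I'll check with the corners.

Run:
```python
from h import *
p=env.camera_params('wrist')
c=lambda x,y:(180+(x+.5)/4-.5,130+(y+.5)/4-.5)
tl,tr,bl,br=[at(p,c(*q),20)[:2] for q in[(328,207),(417,196),(355,415),(446,415)]]
print(tl,tr,bl,br,(tl+tr)/2)
for a,b in[(tl,bl),(tr,br)]: d=a-b;print(np.arctan2(-d[0],d[1]))
d=tr-tl;yw=np.arctan2(d[1],d[0]);print(yw,np.linalg.norm(d))
yw=.39;cen=(tl+tr)/2-31*np.array([-np.sin(yw),np.cos(yw)]);print(cen);go(cen[0],cen[1],60,yw)
```

```text
[ 476.21894446 -122.31164809] [ 493.92048206 -115.39142679] [ 492.94161536 -166.06859468] [ 512.51924185 -161.09984283] [ 485.06971326 -118.85153744]
0.36504340039208427
0.3864405636285623
0.3726708430116922 19.006154174784868
[ 496.85555413 -147.5237183 ]
go [0.0001 0.0013 0.0628] [ 0.001  0.001 -0.14 ] | tcp [ 495.6 -147.9  122.8] yaw 0.25 t 39.9 q6 -0.61
```

```bash
python3 -m jog '0.06 0.0003 0.0013 0.06 0 0 -0.13;0.06 0.0003 0.0013 0.063 0 0 -0.13;0.06 0.0003 0.0013 0.063 0 0 -0.13;0.06 0.0003 0.0013 0.063 0 0 -0.13;0.06 0.0003 0.0013 0.063 0 0 -0.13;0.06 0.0003 0.0013 0.063 0 0 -0.13'|grep -E 'tcp|open'
python3 -c "
from h import *
go(496.9,-147.5,22,.38)"
```

```text
tcp_pos: [496.9, -147.4, 60.0]
opening: 0.684
go [-0.0001 -0.      0.038 ] [ 0.001  0.001 -0.   ] | tcp [ 496.9 -147.4   60. ] yaw 0.38 t 40.65 q6 -0.73
```

```bash
python3 -m jog '0.06 0 0 0.037 0 0 0;0.06 0 0 0.037 0 0 0;0.06 0 0 0.037 0 0 0;0.06 0 0 0.037 0 0 0;0 0 0 0.037 0 0 0;0 0 0 0.037 0 0 0;0 0 0 0.037 0 0 0;0 0 0 0.037 0 0 0'|grep -E 'tcp|open'
python3 -m jog '0 0 0 0 0 0 0;0 0 0 0 0 0 0;0 0 0 -0.06 0 0 0; 0 0 0 -0.12 0 0 0;0 0 0 -0.14 0 0 0;0 0 0 -0.14 0 0 0;0 0 0 -0.14 0 0 0'
python3 -c "
from h import *
go(523.65+65*np.cos(.0434),233.6+65*np.sin(.0434),162,.0434)"
```

```text
tcp_pos: [496.3, -147.2, 21.9]
opening: 0.269
time_s: 42.52
tcp_pos: [495.4, -146.8, 158.8]
orientation: [[-0.371, 0.929, -0.004], [0.929, 0.371, 0.002], [0.003, -0.004, -1.0]]
contact_force: [0.7, 0.2, -1.6]
opening: 0.229
grasp_force: 30.0
go [ 0.3213  0.2287 -0.003 ] [-0.004 -0.003  0.337] | tcp [ 495.4 -146.8  158.8] yaw 0.38 t 42.52 q6 -0.73
```

```bash
python3 -m jog '0 0.232 0.093 0 0 0 0.1;0 0.232 0.093 0 0 0 0.2;0 0.232 0.093 0 0 0 0.3;0 0.232 0.093 0 0 0 0.337;0 0.321 0.229 0 0 0 0.337;0 0.321 0.229 0 0 0 0.337;0 0.321 0.229 0 0 0 0.337;0 0.321 0.229 0 0 0 0.337'|grep tcp
python3 -m jog '0 0 0 0 0 0 0;0 0 0 0.04 0 0 0;0 0 0 0.06 0 0 0;0 0 0 0.06 0 0 0;0 0 0 0.06 0 0 0'|grep tcp
python3 -c "
from h import *
go(588.6,236.3,35,.0434)"
```

```text
tcp_pos: [589.3, 237.6, 156.8]
tcp_pos: [590.4, 235.6, 103.4]
go [ 0.0007 -0.0019  0.0684] [ 0.002 -0.    -0.001] | tcp [590.4 235.6 103.4] yaw 0.043 t 44.15 q6 0.28
```

```bash
python3 -m jog '0 0.0004 -0.001 0.04 0 0 0;0 0.0004 -0.001 0.068 0 0 0;0 0.0004 -0.001 0.068 0 0 0;0 0.0004 -0.001 0.068 0 0 0;0 0.0004 -0.001 0.068 0 0 0;0 0.0004 -0.001 0.068 0 0 0;0 0.0004 -0.001 0.068 0 0 0'|grep tcp
python3 -c "
from h import *
go(588.6,236.3,25,.0434)"
```

```text
tcp_pos: [589.2, 236.3, 34.6]
go [ 0.     -0.0006  0.0096] [ 0.001 -0.    -0.   ] | tcp [589.2 236.3  34.6] yaw 0.043 t 45.02 q6 0.28
```

```bash
python3 -m jog '0 0 0 0.0085 0 0 0;0 0 0 0.0085 0 0 0;0 0 0 0.0085 0 0 0;0 0 0 0.0085 0 0 0;0 0 0 0.0085 0 0 0;0 0 0 0.0085 0 0 0'|grep -E 'tcp|force'
python3 -m jog '0 0 0 0.001 0 0 0;0 0 0 0.001 0 0 0;0 0 0 0.001 0 0 0'|grep -E 'tcp|force'
```

```text
tcp_pos: [588.9, 236.2, 25.4]
contact_force: [-0.2, 0.0, -2.9]
grasp_force: 30.0
tcp_pos: [589.1, 236.3, 24.8]
contact_force: [-1.1, -1.3, -0.4]
grasp_force: 30.0
```

```bash
python3 -m jog '0.034 0 0 0 0 0 0;0.034 0 0 0 0 0 0;0.034 0 0 0 0 0 0;0.034 0 0 -0.05 0 0 0;0.034 0 0 -0.11 0 0 0;0.0878 0 0 -0.13 0 0 0;0.0878 0 0 -0.13 0 0 0;0.0878 0 0 -0.13 0 0 0'|grep -E 'tcp|open'
python3 -m jog '0.0878 -0.02 -0.06 -0.06 0 0 0;0.0878 -0.02 -0.06 -0.06 0 0 0;0.0878 -0.02 -0.06 -0.06 0 0 0;0.0878 -0.02 -0.06 -0.06 0 0 0;0.0878 -0.02 -0.06 -0.06 0 0 0;0.0878 -0.02 -0.06 -0.06 0 0 0'|grep -E 'tcp|open'
python3 - <<'E'
from h import *
CYL['big_weight']=[(28,3),(28,28),(11,43)];CYL['flat_anvil']=[(30,3),(30,23),(12.5,43)];CYL['thin_block']=[(25,27),(25,39)]
p,im=look(['thin_block','big_weight','flat_anvil','sample_bar'],'pics/m.png')
o=np.array([523.65,233.4]);c,s=np.cos(.0434),np.sin(.0434);M=np.array([[c,-s],[s,c]])
print(gridfit(p,im,[523.7,233.4,.0433]))
for n,(x,y),z in[('thin',(0,0),39),('anv',(0,90),43),('big',(0,-90),43)]: print(n,proj(p,[*(o+M@[x,y]),z]).round(1))
print('bar',[proj(p,[*(o+M@[x,y]),23]).round(1).tolist() for x in(55,75) for y in(-31,31)])
r=im.copy()
for x in(55,75):
  for y in (-31,31): cv2.circle(r,tuple(int(round(v)) for v in proj(p,[*(o+M@[x,y]),23])),1,(0,0,255),-1)
for y,z in((0,39),(90,43),(-90,43)): cv2.circle(r,tuple(int(round(v)) for v in proj(p,[*(o+M@[0,y]),z])),1,(0,0,255),-1)
cv2.imwrite('pics/mc.png',cv2.resize(r[20:260,140:420],(700,600),interpolation=2))
E
```

```text
tcp_pos: [588.1, 235.9, 151.5]
opening: 0.691
tcp_pos: [530.0, 213.6, 213.0]
opening: 1.001
thin_block 0.7 [251.2 155.8  44.9  46.1] [525.56001173 233.65018023] [-0.4 -0.1  0.4  0.1]
thin_block 0.3 [246.9  64.9  53.5  59.8] [522.09354842 320.56675498] [ 2.2  3.2 -2.2 -3.8]
big_weight 0.8 [250.5 227.   48.3  49.7] [530.3966593  139.98144856] [ 1.   0.  -1.  -0.1]
big_weight 0.68 [203.2   0.  141.8  23.6] [519.28729638 400.228545  ] [ 42.6 -22.7 -42.5  25.1]
flat_anvil 0.92 [244.3  64.5  54.8  58.3] [519.73902975 323.11526943] [-0.6 -1.   0.6  1.2]
sample_bar 0.98 [316.6 147.   21.6  56.2] [589.  237.4  10. ]
(array([5.23618360e+02, 2.33515469e+02, 4.28459407e-02]), np.float64(-22.425607681274414))
thin [271.9 179.9]
anv [271.4  91.3]
big [272.2 257.8]
bar [[319.2, 204.0], [321.2, 150.1], [336.3, 204.0], [339.0, 150.1]]
```

View pics/mc.png

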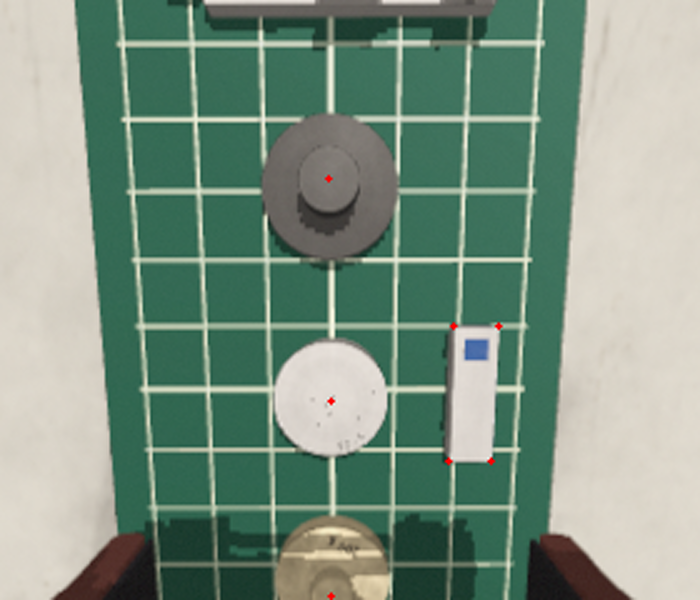

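Every thing matches its projected target (red dots) within about 1 mm, the gripper is open and clear, and 47 s have gone. I'll hand it in.

```bash
python3 -c "
from cell import env
print(env.close_job())"
```

```text
the job is handed in; nothing more can be done
None
```

The check kit is set out on the mat as asked and handed in after about 48 s; in the last wrist-camera picture every piece sat within about 1 mm of its place, and I did not touch the small brass weight or the V-topped anvil.

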